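# Roll the test cell along the track into its reading seat

### The job

Pick up the orange pusher by its upright wooden handle, lower its blade into the lane behind the yellow-sleeved cell, and use it to roll the cell gently along its lane until it drops into the seat by the black stop. Touch the cell with nothing but the pusher, keep it on the lane floor, and leave the bare steel slug in the other lane where it lies. Then stand the pusher upright on the worktop again, off the track, and let go.

Things in the scene. Friction and masses are not known exactly. Their poses are not given: they have to be found in the camera images.
- track: fixed track, 126 x 300 mm. Origin: centre of underside, on the worktop. Two lanes along its y, centred at x = -30 and +30 mm, 54 mm wide, floor z = 10 mm, grey walls to z = 22 mm, -y end open. At the +y end a black stop, 32 mm high, face at y = 134 mm. Each lane's seat: a 16 mm wide groove across it at y = 118 mm, just past a green stripe; a 26 mm roller sinks 3 mm into it and stays.
- cell_mid (a point): middle of the test cell: 26 mm diameter, 48 mm long, yellow and black sleeve, silver end, about 62 g. It lies across one of the two lanes (either), free to roll along it, at track y = -75 to -20 mm, its middle 13 mm over the lane floor. Its z axis is the cell's axis, along the track's x.
- slug_mid (a point): middle of the bare steel reference slug, 26 mm diameter, 48 mm long, lying in the same way in the other lane. To be left where it is.
- pusher: loose pusher, 0.1 kg, 112 mm high, standing on the worktop right of the track. Origin: centre of underside; z up. Below, an orange blade block 42 mm wide (x), 20 mm thick (y), 34 mm high, with flat dark faces at y = +10 and -10 mm, either of which may push; above, a wooden handle 26 mm wide (x), 14 mm thick (y), at heights 34 to 112 mm.
Mind the look-alikes: they are no part of the job. There is more than one size of the pusher; the job needs the larger.

How it is judged:
On the way, in this order (a step that is already met when the one before it is completed fails the run):
1. the pusher is lifted off the worktop (height (world z) of pusher above 0.012 m), for 0.2 s.
2. the cell lies in the seat at the end of its lane (y of cell_mid in the frame of track between 0.11 and 0.126 m), for 0.2 s.
At the end, for the whole second after the job is handed in: The cell rests in the seat of its lane (its middle within 8 mm of the seat's centre line along the lane, lying across the lane within 14 degrees); the slug is within 15 mm of where it lay; the pusher stands upright (within 8 degrees) and still on the worktop itself, off the track (all of step 2 and linear speed of each of cell, pusher below 0.02 m/s and angle between the z axis of cell_mid and the x axis of track, either way round below 0.25 rad and distance of slug_mid from where it was at the start of the episode below 0.015 m and height (world z) of pusher between -0.006 and 0.006 m and angle between pusher's own z axis and vertical below 0.15 rad); the robot touches nothing.
It fails at once if the robot itself touches the cell (only the pusher may) (contact force between any of the fingers, the arm and cell above 0.3 N).
It fails at once if the cell is flung along: it moves faster than 0.35 m/s (linear speed of cell above 0.35 m/s).
It fails at once if the cell is lifted more than 10 mm off the lane floor (z of cell_mid in the frame of track above 0.033 m).
It fails at once if the slug is moved more than 15 mm (distance of slug_mid from where it was at the start of the episode above 0.015 m).
It also fails if it takes over 54 s, if anything falls off the work surface, if the arm or the gripper's body presses on something with over 40 N, if the wrist force passes 120 N, or if a joint passes its speed limit or range.

### The arm

A 6-joint arm with a two-finger parallel gripper is mounted at the origin on a cart in front of the work surface, level with it; the furniture and walls round the work are solid. World frame = base frame: x ahead of the robot, y to its left, z up, the work surface at z = 0. Lengths are in m, angles in rad, forces in N, time in s.
With the tool pointing down it reaches from about 0.325 to 0.85 m from the base axis. Payload 15.5 kg.
Tool frame: the origin (TCP) lies at the very end of the fingers, on their centre line; the grasp point (between the pads) lies 19 mm behind it (env.grip_depth is the distance from the TCP to the grasp point, in m); z points along the fingers, x is the direction in which the jaws open and shut, and the axes are right-handed (so a half turn about z gives the same grasp; the last joint's range is limited). The gripper opens to 91 mm and grips with 3 to 60 N. Pads are 32 mm wide; open, the fingers measure 118 mm over their backs; the gripper's body (76 mm by 178 mm) begins 60 mm behind the grasp point.
Start: joints at [1.185, 0.494, 1.345, -0, 1.302, -0.096], TCP at [0.179, 0.599, 0.181] pointing down, gripper open.
Joint ranges: [-2.91, 2.91], [-0.82, 2.16], [0.22, 2.67], [-1.22, 4.37], [0.12, 2.79], [-3.08, 3.08]. Speed limits (rad/s): [1.89, 1.89, 2.57, 3.01, 3.01, 3.01].

### API

Orientations are given as a rotation vector (axis times angle).
In Python, from station import env gives the robot as it stands.
- The arm moves only by the tool servo_tool, never from a script. Its argument "rows" is a list of rows, each a list of 3 entries, a list of its own where there are three numbers: the turn, a rotation vector about the world's x, y, z in degrees, then the shift along the world's x, y, z in cm, then the opening, from -1 (shut) to 1 (fully open). A call has 1 to 12 rows; each row is the pose to reach, as a shift and turn from the pose commanded when the call began; what a row does not reach only later rows make up. A row lasts 1/8 s, in which the tool goes at most 62.5 mm and 10.7 degrees, less where a joint would pass 70% of its speed; a pose out of reach is approached as far as the arm can. A call with a gripper value outside its range is refused whole. The fingers move at their own pace and stop on an object; "newtons" is the grip in N (left out, the last holds). Time passes only in rows, so rows that repeat a pose let the fingers close. It gives the time, the measured TCP pose, the force and the opening at its end, in the units of the state.
- env.sense(): the state, without advancing time (a new reading comes with each control period).
- env.read_camera(name): name is "scene" or "top" or "wrist"; returns the picture (480x640x3 uint8, red, green, blue); there is no depth.
- env.get_calibration(name): a dict with "vfov" (degrees; the focal length in pixels is half the picture's height over the tangent of half this angle, whatever the lens; pixels are square), "cx", "cy" (the principal point, pixels), "distortion" ([k1, k2, p1, p2, k3] as OpenCV has them; the pictures are not rectified), "xyz" and "orientation" of the camera in the world; the wrist camera has in their place "tool_from_camera" (4x4, takes a point from camera to tool coordinates, whose origin is the TCP and whose axes are the tool frame's). Camera axes: x right, y up, looking along -z (the intrinsics and any distortion apply to the point x, -y, -z); pixel columns grow to the right and rows downward; lengths in m; the calibration is good to about 2 mm. A picture is of the moment at which its call begins: read the wrist's pose just before it. get_calibration takes no time and is no camera call.
- env.close_job(): hands the job in, once; it reports no verdict.
The state is a dict: "time_s": time; "qpos": joint angles; "joint_vel": joint speeds; "tau": joint torques, N m; "tool_pos": TCP position; "tcp_rot": TCP orientation; "wrist_force": force on the tool from outside, world axes, zero at the start; "torque": the same for the moment, N m; "grip_width": finger opening in m.
Only numpy, scipy, OpenCV 4.12 (cv2) and the standard library are available. Lean on these libraries where they do the work, as an engineer would, in place of code of your own. Each camera call takes 0.05 s, during which the arm holds its last target.

## Working session

There is one attempt and no reset: what is moved stays moved. The work goes in short steps, Python scripts to look and compute and a tool call to move; the robot and the scene stay as the last step left them, time stands still between calls to the robot, and variables do not carry over. Pictures are saved under pics/ and viewed, and the job is handed in when it is done.

Besides the shell and the picture viewer there is one more tool, called after "Request:" as name(argument=value, ...), one argument or row to a line, values as JSON. servo_tool: Moves the arm, as the interface text tells. Its arguments: {"type":"object","properties":{"rows":{"type":"array"},"newtons":{"type":"number"}},"required":["rows"]}

```bash
mkdir -p pics; python3 - <<'E'
from station import env
import cv2
for n in ("scene","top","wrist"):
    s=env.sense(); im=env.read_camera(n); cv2.imwrite(f"pics/{n}0.png",im[:,:,::-1]); print(n,env.get_calibration(n))
print(s, env.grip_depth)
E
```

```text
scene {'vfov': 47.11574860717799, 'cx': 320.4908388598703, 'cy': 243.86121013659428, 'distortion': array([-0.0837306,  0.       ,  0.       ,  0.       ,  0.       ]), 'xyz': array([-0.15939416, -0.56550141,  0.40444793]), 'orientation': array([ 1.0276747 , -0.60196651, -0.88667003])}
top {'vfov': 45.733191806825936, 'cx': 311.9473889204375, 'cy': 243.92934300856876, 'distortion': array([0.00087272, 0.        , 0.        , 0.        , 0.        ]), 'xyz': array([ 0.41314652, -0.18174658,  1.02693556]), 'orientation': array([ 0.08972559, -0.08349442, -1.572657  ])}
wrist {'vfov': 64.29514140710756, 'cx': 325.5017634190153, 'cy': 244.6907419141063, 'distortion': array([0.02098865, 0.        , 0.        , 0.        , 0.        ]), 'tool_from_camera': array([[ 9.99999603e-01, -7.63622956e-04, -4.58580435e-04,
        -2.68380136e-04],
       [-8.62768238e-04, -9.58373814e-01, -2.85515126e-01,
        -8.16346783e-02],
       [-2.21465575e-04,  2.85515409e-01, -9.58374093e-01,
        -2.02860334e-01],
       [ 0.00000000e+00,  0.00000000e+00,  0.00000000e+00,
         1.00000000e+00]])}
{'time_s': 0.1, 'qpos': array([ 1.18452730e+00,  4.94111938e-01,  1.34609104e+00,  3.73019899e-06,
        1.30250499e+00, -9.55186580e-02]), 'joint_vel': array([-0.00113434, -0.00068559, -0.00177091, -0.00013294, -0.00166978,
        0.00118957]), 'tau': array([ 1.35826787e-03, -8.80231977e+01, -3.82546127e+01,  7.07915775e-02,
        4.80499305e-02, -1.69380507e-05]), 'tool_pos': array([0.1790273 , 0.59839985, 0.18029617]), 'tcp_rot': array([ 2.51935475e+00,  1.87585806e+00, -1.50122805e-03]), 'wrist_force': array([ 0.33956069,  0.29919163, -0.50266589]), 'torque': array([-0.02584336,  0.01505873,  0.01919524]), 'grip_width': 0.09130285870157291} 0.0188
```

View pics/scene0.png

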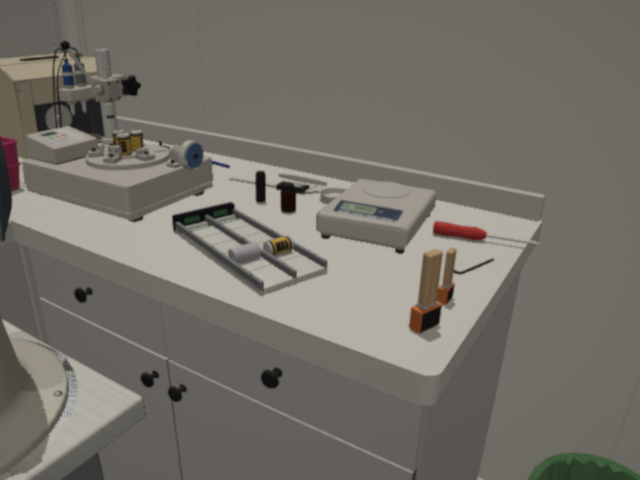

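View pics/top0.png

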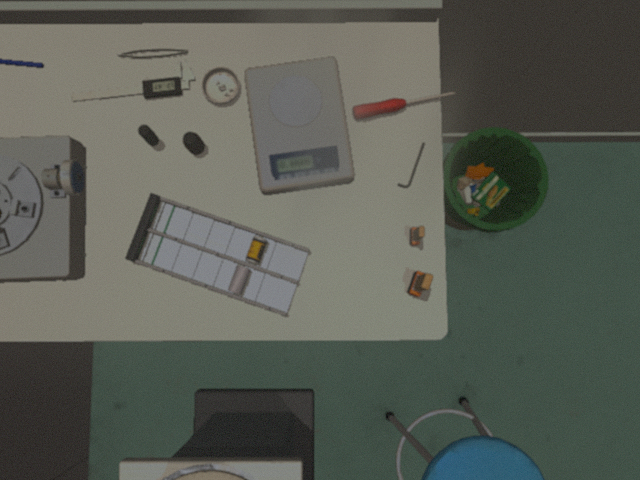

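View pics/wrist0.png

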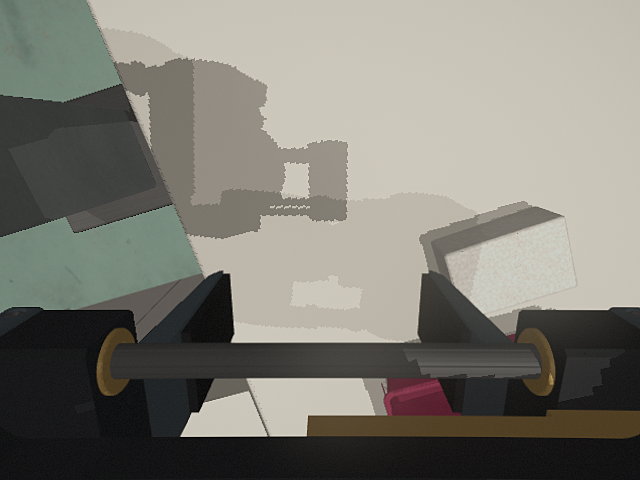

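The scene view shows the larger pusher at about (427,290), the smaller one at (447,277), the cell at (279,245) and the slug at (244,253). In the top view the stop is at (145,228), the cell at (257,249), the slug at (240,280) and the larger pusher at (420,285). I'll enlarge the important parts next.

```bash
cat > h.py <<'E'
import numpy as np, cv2
from scipy.spatial.transform import Rotation as R
from station import env
def cam(n,s=None):
    c=env.get_calibration(n); f=240/np.tan(np.radians(c['vfov']/2))
    K=np.array([[f,0,c['cx']],[0,f,c['cy']],[0,0,1]])
    if n=='wrist':
        T=np.eye(4);T[:3,:3]=R.from_rotvec(s['tcp_rot']).as_matrix();T[:3,3]=s['tool_pos']
        T=T@c['tool_from_camera']
        Rm,p=T[:3,:3],T[:3,3]
    else: Rm,p=R.from_rotvec(c['orientation']).as_matrix(),c['xyz']
    return K,np.array(c['distortion'],float),Rm,p
def ray(C,uv):
    K,d,Rm,p=C
    q=cv2.undistortPoints(np.array(uv,float).reshape(-1,1,2),K,d).reshape(-1,2)
    v=np.c_[q[:,0],-q[:,1],-np.ones(len(q))]@Rm.T
    return p,v/np.linalg.norm(v,axis=1)[:,None]
def plane(C,uv,z):
    p,v=ray(C,uv); return p+v*((z-p[2])/v[:,2])[:,None]
def proj(C,X):
    K,d,Rm,p=C
    q=(np.atleast_2d(X)-p)@Rm; q=q*[1,-1,-1]
    return cv2.projectPoints(q,np.zeros(3),np.zeros(3),K,d)[0].reshape(-1,2)
def tri(C1,u1,C2,u2):
    p1,v1=ray(C1,[u1]);p2,v2=ray(C2,[u2]);v1=v1[0];v2=v2[0]
    A=np.c_[v1,-v2];t=np.linalg.lstsq(A,p2-p1,rcond=None)[0]
    a=p1+t[0]*v1;b=p2+t[1]*v2
    return (a+b)/2,np.linalg.norm(a-b)
def crop(im,x0,y0,x1,y1,k,fn):
    c=cv2.resize(im[y0:y1,x0:x1,::-1],None,fx=k,fy=k,interpolation=cv2.INTER_CUBIC)
    cv2.imwrite(fn,c)
E
python3 - <<'E'
import cv2,numpy as np
t=cv2.imread('pics/top0.png')[:,:,::-1];s=cv2.imread('pics/scene0.png')[:,:,::-1]
from h import crop
crop(t,115,185,315,325,4,'pics/ttrack.png');crop(t,390,215,450,310,6,'pics/tpush.png');crop(s,395,235,475,340,5,'pics/spush.png');crop(s,160,190,340,300,4,'pics/strack.png')
E
```

```text
(no output)
```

View pics/ttrack.png

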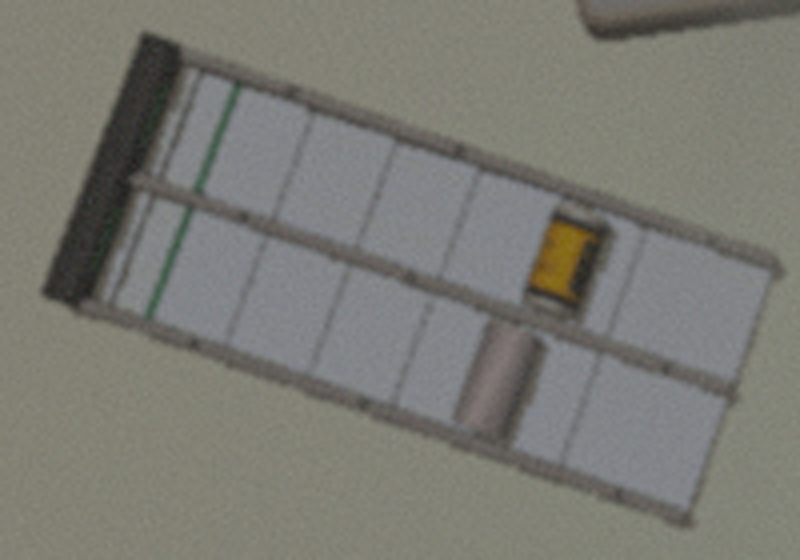

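View pics/tpush.png

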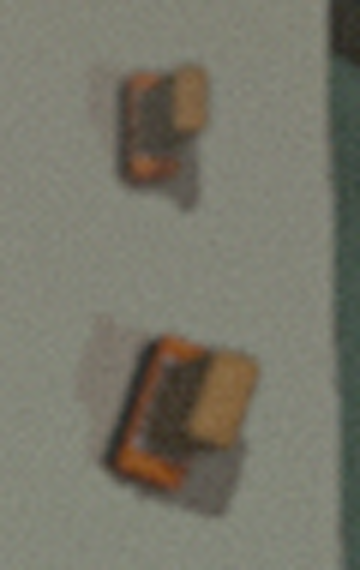

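View pics/spush.png

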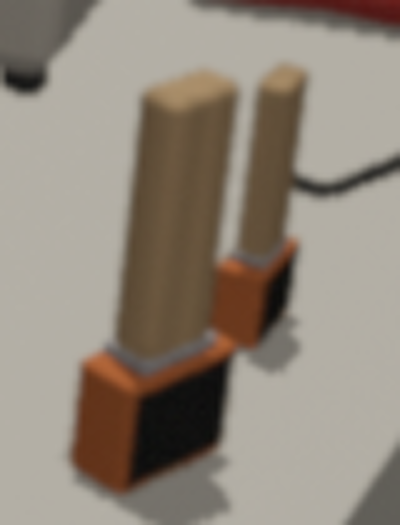

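View pics/strack.png

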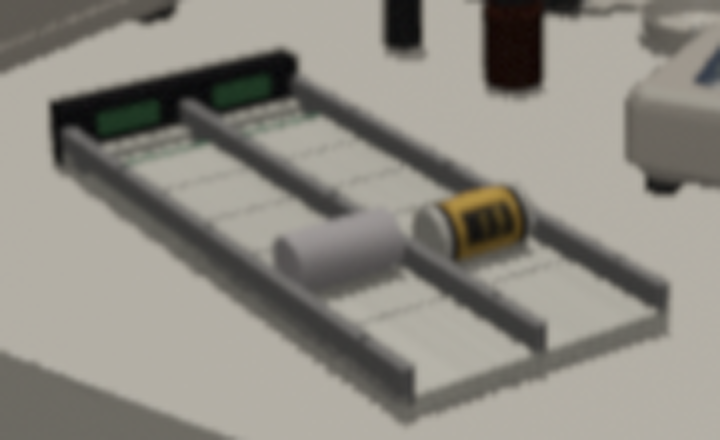

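```bash
python3 - <<'E'
from h import *
T=cam('top');S=cam('scene')
t=lambda l,k,o:(np.array(l,float)+.5)/k-.5+np.array(o)
tt=lambda *l:t(l,4,(115,185)); tp=lambda *l:t(l,6,(390,215)); sp=lambda *l:t(l,5,(395,235)); st=lambda *l:t(l,4,(160,190))
np.set_printoptions(precision=4,suppress=True)
print('wall end corners z.022',plane(T,tt((783,265),(690,522)),.022))
print('stop top corners z.032 L',plane(T,tt((145,33),(45,295),(183,45),(85,303)),.032))
print('mid wall end',plane(T,tt((738,395)),.022), 'scene',plane(S,st((545,328)),.022), tri(T,tt((738,395))[0],S,st((545,328))[0]))
print('wall ends scene', tri(T,tt((783,265))[0],S,st((668,287))[0]), tri(T,tt((690,522))[0],S,st((410,372))[0]))
print('green',plane(T,tt((237,87),(196,190),(150,318)),.010))
print('cell top', plane(T,tt((568,262)),.030),'slug',plane(T,tt((500,378)),.03))
print('cell scene',plane(S,st((474,222)),.023))
print('handle top tri',tri(T,tp((227,400))[0],S,sp((192,90))[0]))
print('handle top corners z.112',plane(T,tp((213,350),(260,360),(236,450),(188,438)),.112))
print('scene handle top corners',plane(S,sp((143,97),(165,108),(238,88),(210,70)),.112))
print('blade top z.034',plane(T,tp((162,333),(118,470),(180,488)),.034),'scene bl top',plane(S,sp((85,360),(138,388),(240,345)),.034))
print('scene bottom', plane(S,sp((73,462),(126,492),(218,447)),0))
print('small handle',tri(T,tp((191,97))[0],S,sp((285,73))[0]))
E
```

```text
wall end corners z.022 [[ 0.512  -0.1751  0.022 ]
 [ 0.399  -0.134   0.022 ]]
stop top corners z.032 L [[0.6157 0.1082 0.032 ]
 [0.499  0.1489 0.032 ]
 [0.6102 0.0911 0.032 ]
 [0.4954 0.1312 0.032 ]]
mid wall end [[ 0.4545 -0.1551  0.022 ]] scene [[ 0.4582 -0.1535  0.022 ]] (array([ 0.4546, -0.1555,  0.0241]), np.float64(0.0007564466312647289))
wall ends scene (array([ 0.5119, -0.1753,  0.0237]), np.float64(0.0003897349326487126)) (array([ 0.3991, -0.1342,  0.0235]), np.float64(0.0003257607184046533))
green [[0.5952 0.0722 0.01  ]
 [0.5482 0.0896 0.01  ]
 [0.4904 0.1088 0.01  ]]
cell top [[ 0.5129 -0.0805  0.03  ]] slug [[ 0.462  -0.0511  0.03  ]]
cell scene [[ 0.5198 -0.0765  0.023 ]]
handle top tri (array([ 0.4537, -0.3639,  0.1122]), np.float64(0.0011389721709737042))
handle top corners z.112 [[ 0.4669 -0.3599  0.112 ]
 [ 0.4641 -0.3725  0.112 ]
 [ 0.4401 -0.3654  0.112 ]
 [ 0.4434 -0.3527  0.112 ]]
scene handle top corners [[ 0.4434 -0.3553  0.112 ]
 [ 0.4405 -0.3624  0.112 ]
 [ 0.4624 -0.3735  0.112 ]
 [ 0.4688 -0.3636  0.112 ]]
blade top z.034 [[ 0.4764 -0.3604  0.034 ]
 [ 0.4368 -0.3468  0.034 ]
 [ 0.4315 -0.3646  0.034 ]] scene bl top [[ 0.4415 -0.3484  0.034 ]
 [ 0.436  -0.3657  0.034 ]
 [ 0.4721 -0.3803  0.034 ]]
scene bottom [[ 0.4447 -0.3471  0.    ]
 [ 0.439  -0.3649  0.    ]
 [ 0.4738 -0.3777  0.    ]]
small handle (array([ 0.5393, -0.3619,  0.0837]), np.float64(0.0017225675595146858))
```

Measured so far:
- **Track:** centre about (0.506, -0.013), yaw about -19.8°.
- **Cell:** in the +x lane at track y about -61 mm.
- **Larger pusher:** at about (0.454, -0.363), yaw about -19.5°. Its handle top triangulates to z = 0.112.

I'll travel towards the pusher now.

Request:
servo_tool(
  rows=[
    [[0,0,0],[2,-5,3],1],
    [[0,0,0],[5,-10,6],1],
    [[0,0,0],[8,-15,7],1],
    [[0,0,0],[11,-20,7],1],
    [[0,0,0],[13,-25.5,7],1],
    [[0,0,0],[15,-31,7],1],
    [[0,0,0],[17,-36.5,7],1],
    [[0,0,0],[19,-42,7],1],
    [[0,0,-1],[20,-47.5,7],1],
    [[0,0,-2],[21,-53,7],1],
    [[0,0,-3],[22,-58,7],1],
    [[0,0,-3],[23,-63,7],1],
  ],
)

```text
time_s: 1.65
tool_pos: [0.4092, -0.033, 0.2509]
tcp_rot: [2.569, 1.809, 0.0]
wrist_force: [1.1, 0.6, -0.6]
grip_width: 0.0913
```

Request:
servo_tool(
  rows=[
    [[0,0,0],[1,-5.5,0],1],
    [[0,0,0],[2,-11,0],1],
    [[0,0,0],[3,-16.5,0],1],
    [[0,0,0],[4,-22,0],1],
    [[0,0,0],[4.5,-27,-1],1],
    [[0,0,0],[4.5,-31,-2],1],
    [[0,0,0],[4.5,-33,-3],1],
    [[0,0,0],[4.5,-33,-3],1],
    [[0,0,0],[4.5,-33,-3],1],
  ],
)

```text
time_s: 2.78
tool_pos: [0.4543, -0.3601, 0.2211]
tcp_rot: [-2.567, -1.81, -0.0]
wrist_force: [0.0, -0.5, 1.0]
grip_width: 0.0912
```

```bash
python3 - <<'E'
from h import *
s=env.sense(); im=env.read_camera('wrist'); cv2.imwrite('pics/w1.png',im[:,:,::-1]); np.save('s1.npy',s,allow_pickle=True)
print(s['time_s'],s['tool_pos'],s['tcp_rot'],s['qpos'])
C=cam('wrist',s)
print(proj(C,[[.4538,-.3628,.112],[.4538,-.3628,.034],s['tool_pos']]))
E
```

```text
2.775 [ 0.45427503 -0.3601084   0.2210548 ] [-2.56734884e+00 -1.81007650e+00 -3.38448877e-04] [-7.73454627e-01  3.92974754e-01  1.40397360e+00  2.75348565e-04
  1.34490979e+00 -2.00171365e+00]
[[322.45445098 232.39364705]
 [322.98655353 213.29858854]
 [325.82244218 280.3144057 ]]
```

View pics/w1.png

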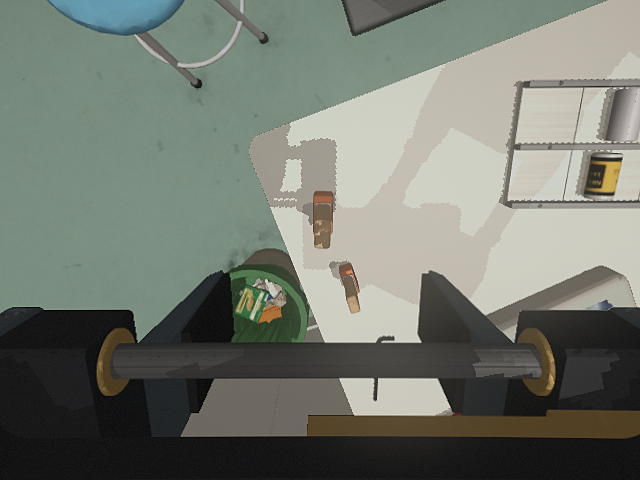

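```bash
python3 - <<'E'
from h import *
im=cv2.imread('pics/w1.png')[:,:,::-1]
crop(im,280,170,370,280,6,'pics/w1p.png'); crop(im,490,60,640,220,5,'pics/w1t.png')
E
```

```text
(no output)
```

View pics/w1p.png

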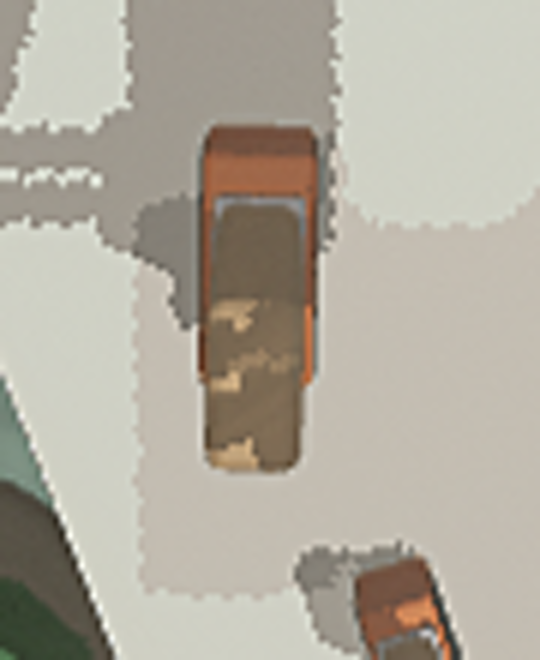

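View pics/w1t.png

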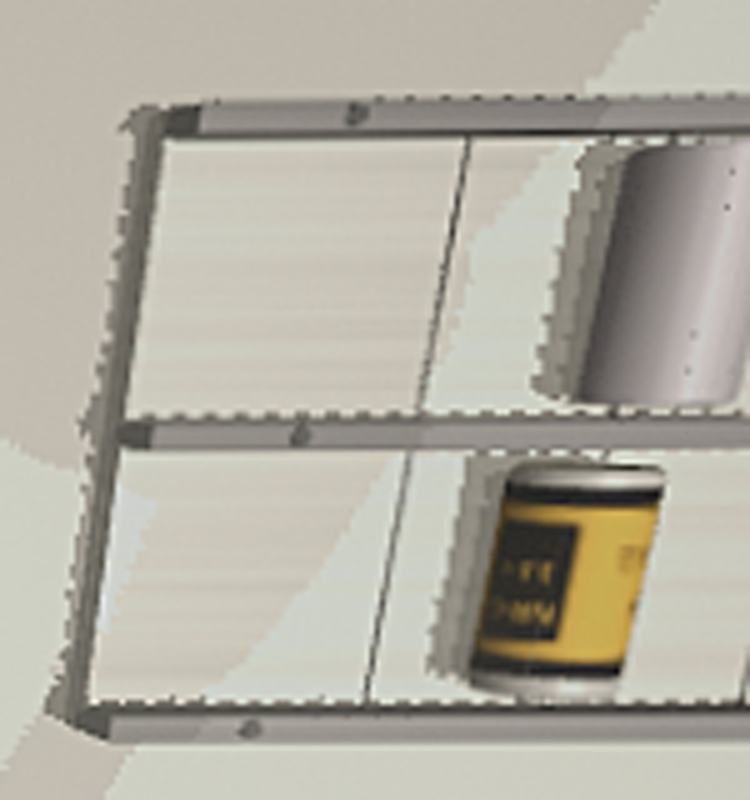

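```bash
python3 - <<'E'
from h import *
np.set_printoptions(precision=4,suppress=True)
s=np.load('s1.npy',allow_pickle=True).item(); C=cam('wrist',s)
tp=lambda *l:(np.array(l,float)+.5)/6-.5+np.array((280,170)); tt=lambda *l:(np.array(l,float)+.5)/5-.5+np.array((490,60))
def line(*l,z=.022):
    P=plane(C,tt(*l),z); d=P[1]-P[0]; print(P[:,:2].ravel(), 'yaw',np.degrees(np.arctan2(d[1],d[0]))-90)
line((200,102),(748,97)); line((155,422),(748,422)); line((155,447),(748,447)); line((110,740),(748,740))
P=plane(C,tt((85,705),(165,140)),.010);d=P[1]-P[0];print('end floor edge',P,np.degrees(np.arctan2(d[1],d[0])))
print('cell',plane(C,tt((568,578)),.03))
print('handle',plane(C,tp((252,373)),.112)); 
P=plane(C,tp((202,155),(202,380)),.034);print(P)
P=plane(C,tp((318,155),(312,380)),.034);print(P)
c=np.array([.5064,-.013]);a=np.radians(-19.8);x=np.array([np.cos(a),np.sin(a)]);y=np.array([-np.sin(a),np.cos(a)])
for n,Q in (('cell',plane(C,tt((568,578)),.03)[0,:2]),):print(n,(Q-c)@x,(Q-c)@y)
E
```

```text
[ 0.3999 -0.1318  0.4348 -0.0343] yaw -19.708985069312902
[ 0.4562 -0.1513  0.4964 -0.0407] yaw -19.974832712818525
[ 0.461  -0.1522  0.5013 -0.0412] yaw -19.957281863598126
[ 0.5177 -0.1729  0.5625 -0.0479] yaw -19.736597555131013
end floor edge [[ 0.5124 -0.1717  0.01  ]
 [ 0.4052 -0.1336  0.01  ]] 160.44737031922458
cell [[ 0.5129 -0.0833  0.03  ]]
handle [[ 0.453  -0.3633  0.112 ]]
[[ 0.4329 -0.3659  0.034 ]
 [ 0.4702 -0.3796  0.034 ]]
[[ 0.4395 -0.3472  0.034 ]
 [ 0.4767 -0.3614  0.034 ]]
cell 0.02995333237774792 -0.0639054122381336
```

The wrist view confirms the pusher: handle top at (322,232), giving (0.453, -0.363), aligned with the jaws. I'll descend and grip across the 14 mm faces.

Request:
servo_tool(
  rows=[
    [[0,0,0],[-0.1,-0.3,-3],1],
    [[0,0,0],[-0.1,-0.3,-7],1],
    [[0,0,0],[-0.1,-0.3,-11],1],
    [[0,0,0],[-0.1,-0.3,-14],1],
    [[0,0,0],[-0.1,-0.3,-15],1],
    [[0,0,0],[-0.1,-0.3,-15],-1],
    [[0,0,0],[-0.1,-0.3,-15],-1],
    [[0,0,0],[-0.1,-0.3,-15],-1],
    [[0,0,0],[-0.1,-0.3,-15],-1],
    [[0,0,0],[-0.1,-0.3,-15],-1],
    [[0,0,0],[-0.1,-0.3,-15],-1],
    [[0,0,0],[-0.1,-0.3,-15],-1],
  ],
  newtons=25,
)

```text
time_s: 4.32
tool_pos: [0.4532, -0.3642, 0.0708]
tcp_rot: [-2.568, -1.809, 0.0]
wrist_force: [-0.7, -0.9, -0.6]
grip_width: 0.0241
```

Request:
servo_tool(
  rows=[
    [[0,0,0],[0,0,0],-1],
    [[0,0,0],[0,0,0],-1],
    [[0,0,0],[0,0,0],-1],
    [[0,0,0],[0,0,0],-1],
  ],
)

```text
time_s: 4.82
tool_pos: [0.4532, -0.3642, 0.0708]
tcp_rot: [-2.568, -1.809, 0.0]
wrist_force: [0.3, -0.1, 0.6]
grip_width: 0.0139
```

Request:
servo_tool(
  rows=[
    [[0,0,0],[0,0,2],-1],
    [[0,0,0],[0,0,5],-1],
    [[0,0,0],[0.2,1,8],-1],
    [[0,0,0],[0.7,4,9],-1],
    [[0,0,0],[1.5,8,9],-1],
    [[0,0,0],[2.2,12,9],-1],
    [[0,0,0],[3,16,9],-1],
    [[0,0,0],[3.7,20,9],-1],
    [[0,0,0],[4.2,22.8,9],-1],
    [[0,0,0],[4.3,23.5,9],-1],
    [[0,0,0],[4.3,23.5,7],-1],
    [[0,0,0],[4.3,23.5,7],-1],
  ],
)

```text
time_s: 6.32
tool_pos: [0.4953, -0.1295, 0.1399]
tcp_rot: [-2.567, -1.808, 0.002]
wrist_force: [0.1, 0.1, -0.5]
grip_width: 0.0137
```

```bash
python3 - <<'E'
from h import *
s=env.sense(); 
for n in('wrist','scene','top'):
    im=env.read_camera(n); cv2.imwrite(f'pics/{n}2.png',im[:,:,::-1])
    if n=='scene':crop(im,160,120,380,300,3,'pics/s2c.png')
print(s['time_s'],s['tool_pos'],s['tcp_rot'],s['grip_width'])
E
```

```text
6.325 [ 0.49531903 -0.12945807  0.1399405 ] [-2.56690727e+00 -1.80816596e+00  2.17663387e-03] 0.013731945175637719
```

View pics/wrist2.png

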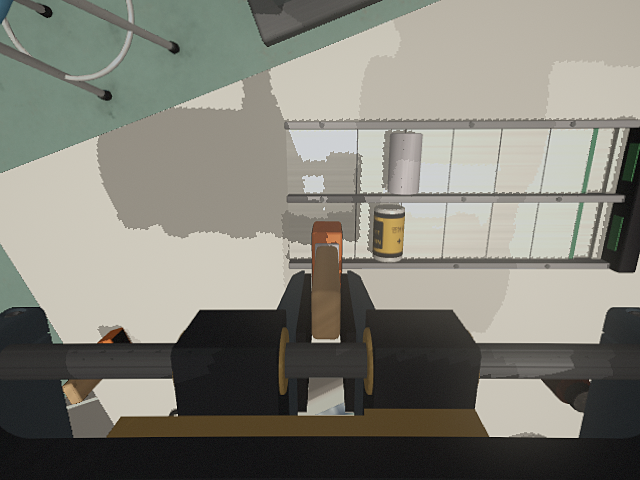

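View pics/s2c.png

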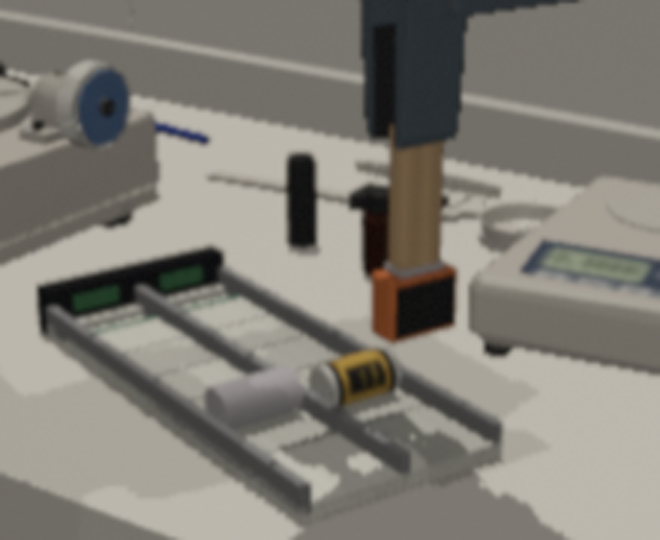

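The pusher is held and upright. In the wrist view the blade is at (327,230) and the cell at (389,233). I'll lower it to just above the walls and check the lateral alignment there.

Request:
servo_tool(
  rows=[
    [[0,0,0],[0.1,0,-1.5],-1],
    [[0,0,0],[0.1,0,-3],-1],
    [[0,0,0],[0.1,0,-4],-1],
    [[0,0,0],[0.1,0,-4],-1],
    [[0,0,0],[0.1,0,-4],-1],
  ],
)

```text
time_s: 7.1
tool_pos: [0.4973, -0.1293, 0.1009]
tcp_rot: [2.568, 1.809, 0.0]
wrist_force: [0.5, -0.1, -0.0]
grip_width: 0.0136
```

```bash
python3 - <<'E'
from h import *
s=env.sense(); 
for n in('wrist','scene'):
    im=env.read_camera(n); cv2.imwrite(f'pics/{n}3.png',im[:,:,::-1])
    if n=='scene':crop(im,200,190,360,300,5,'pics/s3c.png')
    else: crop(im,250,100,410,260,5,'pics/w3c.png')
print(s['time_s'],s['tool_pos'],s['tcp_rot'],s['grip_width'])
np.save('s3.npy',s,allow_pickle=True)
E
```

```text
7.1 [ 0.49733407 -0.12927846  0.10094588] [2.56801085e+00 1.80949768e+00 1.10451315e-04] 0.01364685027143762
```

View pics/w3c.png

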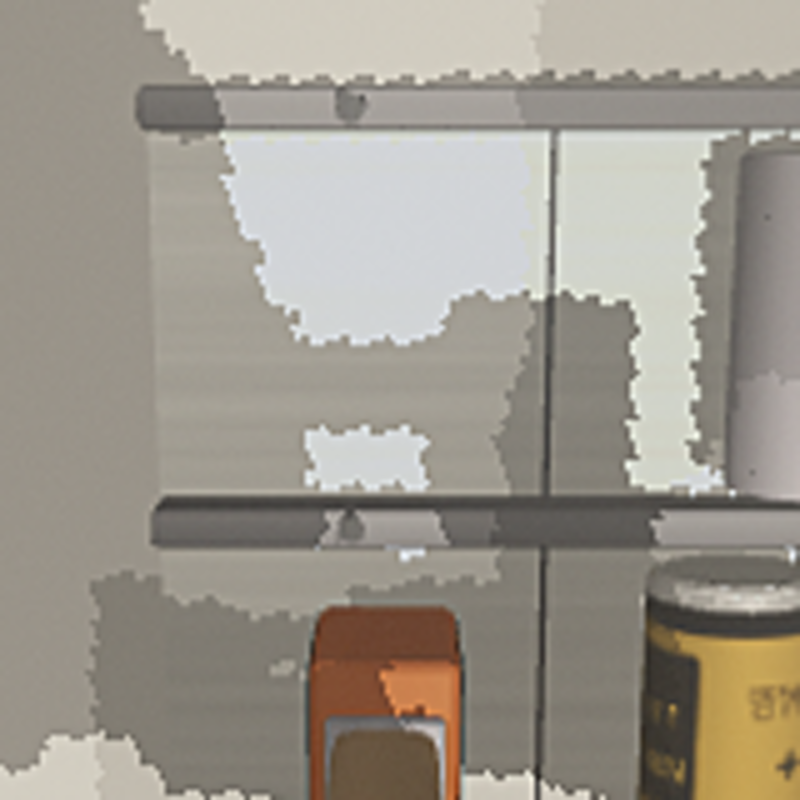

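View pics/s3c.png

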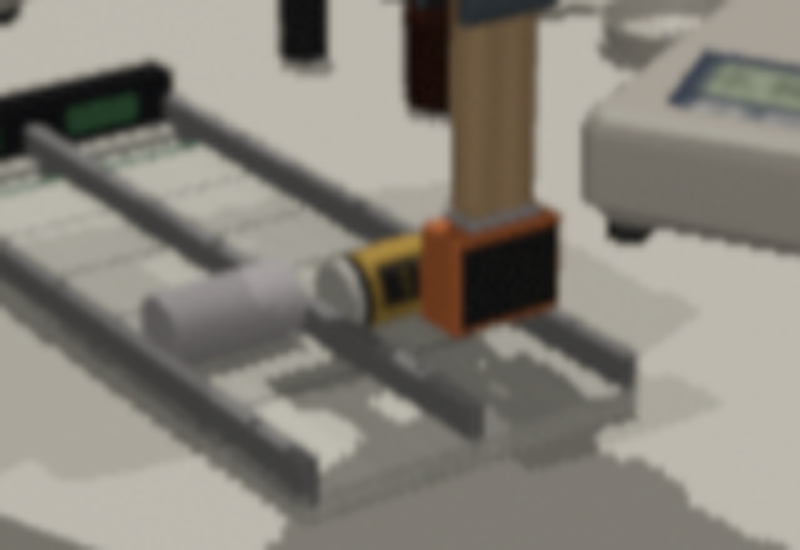

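```bash
python3 - <<'E'
from h import *
s=np.load('s3.npy',allow_pickle=True).item(); C=cam('wrist',s)
t=lambda *l:(np.array(l,float)+.5)/5-.5+np.array((250,100))
a=np.radians(-19.8);x=np.array([np.cos(a),np.sin(a)]);y=np.array([-np.sin(a),np.cos(a)]);c=np.array([.5064,-.013])
f=lambda P:((P[0,:2]-c)@x*1e3,(P[0,:2]-c)@y*1e3)
print('tcp',f(s['tool_pos'][None]))
for n,p,z in (('blade bot',(388,607),.030),('blade top',(388,660),.064),('wall lane edge',(388,548),.022),('wall other',(388,507),.022),('near wall out',(388,85),.022),('near wall in',(388,128),.022),('cell rear',(643,680),.023),('lane end mid',(150,525),.022)): print(n,f(plane(C,t(p),z)))
E
```

```text
tcp (np.float64(30.85796532092992), np.float64(-112.47513912491192))
blade bot (np.float64(12.653687616763488), np.float64(-111.45713036295137))
blade top (np.float64(11.81823041934816), np.float64(-111.6123411283856))
wall lane edge (np.float64(5.453121731435743), np.float64(-111.45448707264974))
wall other (np.float64(-0.7420415466589738), np.float64(-111.48288158976288))
near wall out (np.float64(-60.1666507401311), np.float64(-111.75656721561603))
near wall in (np.float64(-54.456231447044985), np.float64(-111.73015711881546))
cell rear (np.float64(25.546802842561604), np.float64(-72.52795032794683))
lane end mid (np.float64(2.0929903973652824), np.float64(-146.99049448023058))
```

The blade sits about 6–7 mm inside the middle wall, against an ideal of 6 mm, so it's centred. I'll lower it to about 2 mm above the floor and start a gentle push.

Request:
servo_tool(
  rows=[
    [[0,0,0],[0,0,-0.9],-1],
    [[0,0,0],[0,0,-1.8],-1],
    [[0,0,0],[0,0,-1.8],-1],
    [[0,0,0],[0.2,0.56,-1.8],-1],
    [[0,0,0],[0.41,1.13,-1.8],-1],
    [[0,0,0],[0.61,1.69,-1.8],-1],
    [[0,0,0],[0.81,2.26,-1.8],-1],
    [[0,0,0],[1.02,2.82,-1.8],-1],
    [[0,0,0],[1.22,3.39,-1.8],-1],
    [[0,0,0],[1.42,3.95,-1.8],-1],
    [[0,0,0],[1.63,4.52,-1.8],-1],
  ],
)

```text
time_s: 8.57
tool_pos: [0.5136, -0.0837, 0.0828]
tcp_rot: [-2.568, -1.81, 0.0]
wrist_force: [0.0, -0.5, -1.1]
grip_width: 0.0135
```

```bash
cat > look.py <<'E'
from h import *
import sys
k=sys.argv[1]
s=env.sense(); 
im=env.read_camera('scene');crop(im,160,180,340,300,4,f'pics/s{k}c.png')
im=env.read_camera('wrist'); cv2.imwrite(f'pics/w{k}.png',im[:,:,::-1])
print(s['time_s'],s['tool_pos'],s['tcp_rot'],s['grip_width'],s['wrist_force'])
E
python3 look.py 4
```

```text
8.575 [ 0.51359037 -0.08365174  0.08278789] [-2.56803184e+00 -1.80953689e+00  9.03391100e-05] 0.01351340871311376 [ 0.0065876  -0.50730248 -1.06223886]
```

View pics/s4c.png

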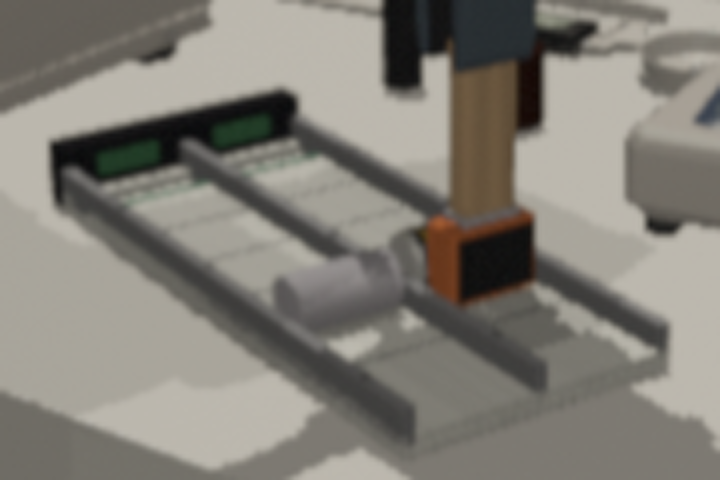

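View pics/w4.png

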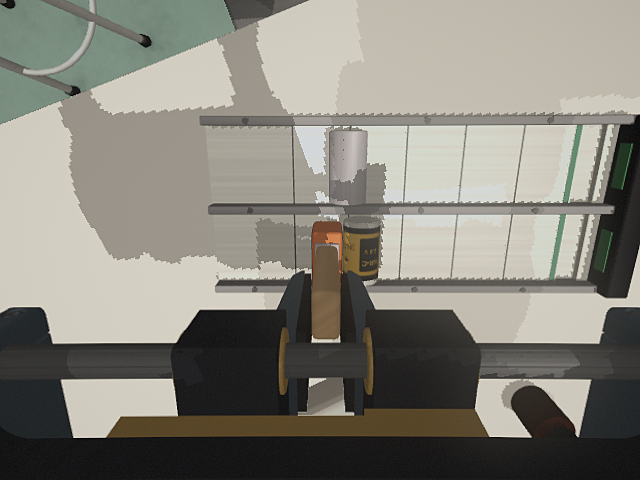

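The blade is against the cell, which is square in its lane at (361,250) in the wrist view. The slug hasn't moved. I'll keep pushing.

Request:
servo_tool(
  rows=[
    [[0,0,0],[0.2,0.56,0],-1],
    [[0,0,0],[0.41,1.13,0],-1],
    [[0,0,0],[0.61,1.69,0],-1],
    [[0,0,0],[0.81,2.26,0],-1],
    [[0,0,0],[1.02,2.82,0],-1],
    [[0,0,0],[1.22,3.39,0],-1],
    [[0,0,0],[1.42,3.95,0],-1],
    [[0,0,0],[1.63,4.52,0],-1],
    [[0,0,0],[1.83,5.08,0],-1],
    [[0,0,0],[2.03,5.65,0],-1],
    [[0,0,0],[2.24,6.21,0],-1],
    [[0,0,0],[2.44,6.78,0],-1],
  ],
)

```text
time_s: 10.18
tool_pos: [0.5381, -0.0159, 0.0828]
tcp_rot: [2.568, 1.81, 0.0]
wrist_force: [-1.3, -0.3, -0.7]
grip_width: 0.0136
```

```bash
python3 look.py 5
```

```text
10.175 [ 0.53805472 -0.01586449  0.08281395] [2.56809057e+00 1.80950217e+00 4.98399124e-05] 0.013616410124295496 [-1.31625336 -0.29333734 -0.70789711]
```

View pics/w5.png

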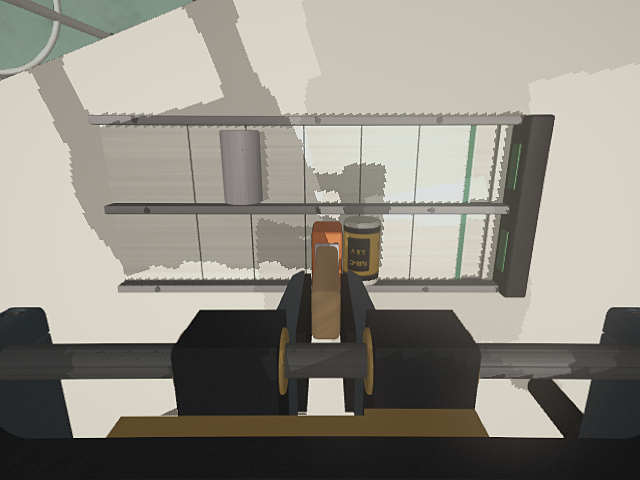

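The cell is staying against the blade and square to the lane, at (362,250). I'll push on, slowing towards the end.

Request:
servo_tool(
  rows=[
    [[0,0,0],[0.2,0.56,0],-1],
    [[0,0,0],[0.41,1.13,0],-1],
    [[0,0,0],[0.61,1.69,0],-1],
    [[0,0,0],[0.81,2.26,0],-1],
    [[0,0,0],[1.02,2.82,0],-1],
    [[0,0,0],[1.22,3.39,0],-1],
    [[0,0,0],[1.42,3.95,0],-1],
    [[0,0,0],[1.63,4.52,0],-1],
    [[0,0,0],[1.83,5.08,0],-1],
    [[0,0,0],[1.97,5.46,0],-1],
    [[0,0,0],[2.07,5.74,0],-1],
    [[0,0,0],[2.17,6.02,0],-1],
  ],
)

```text
time_s: 11.78
tool_pos: [0.5596, 0.044, 0.0828]
tcp_rot: [2.568, 1.809, -0.0]
wrist_force: [-0.4, 0.9, -1.1]
grip_width: 0.0134
```

```bash
python3 look.py 6
```

```text
11.775 [0.55964466 0.04404599 0.08280425] [ 2.56814729e+00  1.80943144e+00 -6.30685337e-05] 0.013358498518732812 [-0.43464511  0.90475371 -1.07864018]
```

View pics/w6.png

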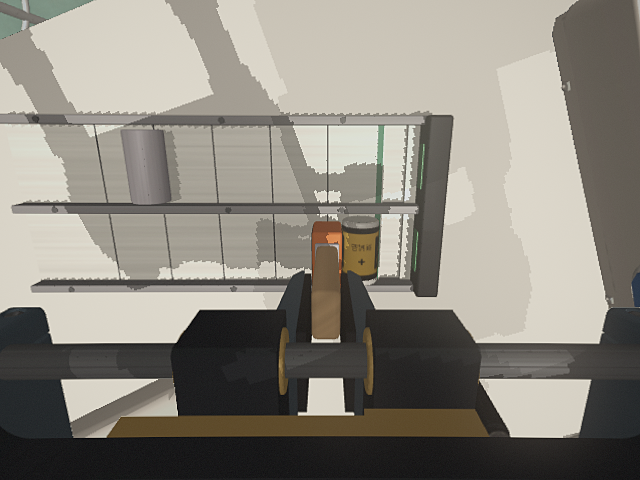

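Request:
servo_tool(
  rows=[
    [[0,0,0],[0.1,0.28,0],-1],
    [[0,0,0],[0.2,0.56,0],-1],
    [[0,0,0],[0.3,0.84,0],-1],
    [[0,0,0],[0.41,1.13,0],-1],
    [[0,0,0],[0.51,1.41,0],-1],
    [[0,0,0],[0.61,1.69,0],-1],
    [[0,0,0],[0.61,1.69,0],-1],
  ],
)

```text
time_s: 12.75
tool_pos: [0.5658, 0.061, 0.0828]
tcp_rot: [2.568, 1.81, 0.0]
wrist_force: [-0.9, -0.3, -1.9]
grip_width: 0.0135
```

```bash
python3 look.py 7
```

```text
12.75 [0.56575232 0.06104875 0.08280483] [2.56789387e+00 1.80981702e+00 6.49338948e-05] 0.013461804930182038 [-0.88214002 -0.3271872  -1.92897287]
```

View pics/w7.png

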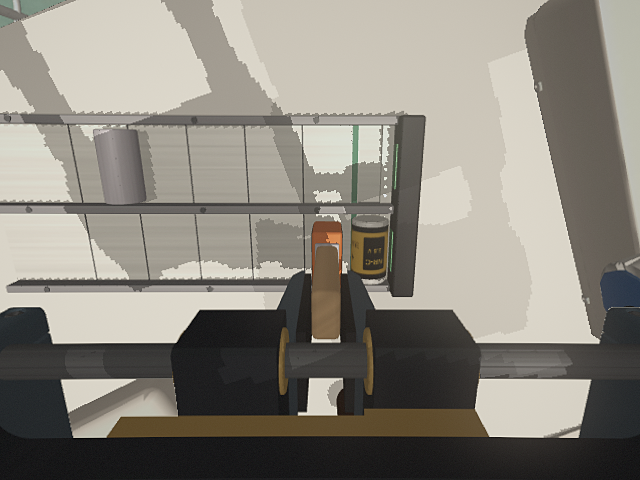

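View pics/s7c.png

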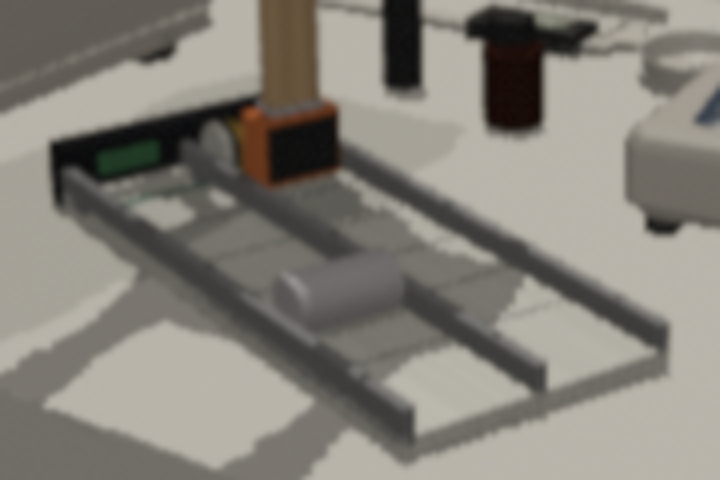

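The cell has rolled off ahead of the blade and dropped in next to the stop, at (369,248), with a visible gap behind it. I'll back off, lift clear and check it.

Request:
servo_tool(
  rows=[
    [[0,0,0],[-0.34,-0.94,0],-1],
    [[0,0,0],[-1.02,-2.82,0.5],-1],
    [[0,0,0],[-1.36,-3.76,3],-1],
    [[0,0,0],[-1.36,-3.76,6],-1],
    [[0,0,0],[-1.7,-7,8],-1],
    [[0,0,0],[-3,-12,8],-1],
    [[0,0,0],[-4,-16,8],-1],
    [[0,0,0],[-4,-16,8],-1],
  ],
)

```text
time_s: 13.85
tool_pos: [0.5244, -0.1025, 0.1632]
tcp_rot: [2.571, 1.804, -0.001]
wrist_force: [0.4, -0.0, -1.4]
grip_width: 0.0135
```

```bash
python3 look.py 8;python3 - <<'E'
from h import *
im=env.read_camera('top');cv2.imwrite('pics/top8.png',im[:,:,::-1]);crop(im,115,185,315,325,4,'pics/t8c.png')
E
```

```text
13.85 [ 0.52437551 -0.10253162  0.16320608] [ 2.57105814e+00  1.80442994e+00 -5.11524071e-04] 0.01351536645591781 [ 0.38537159 -0.01533669 -1.38133465]
```

View pics/w8.png

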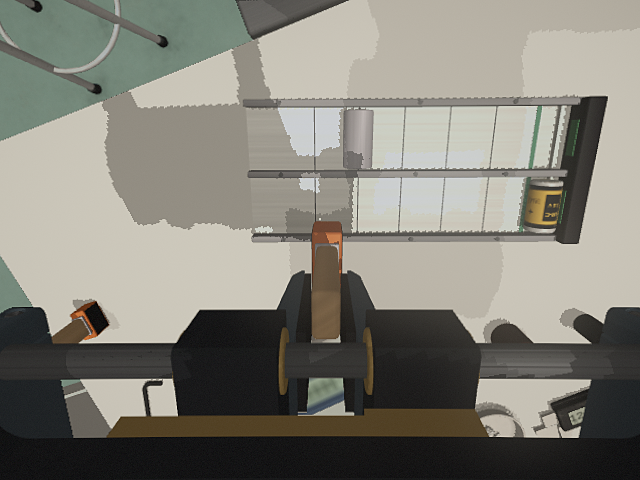

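View pics/s8c.png

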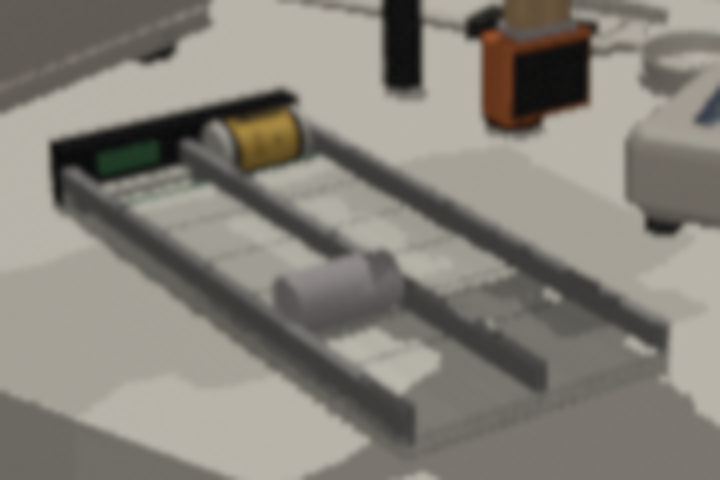

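View pics/t8c.png

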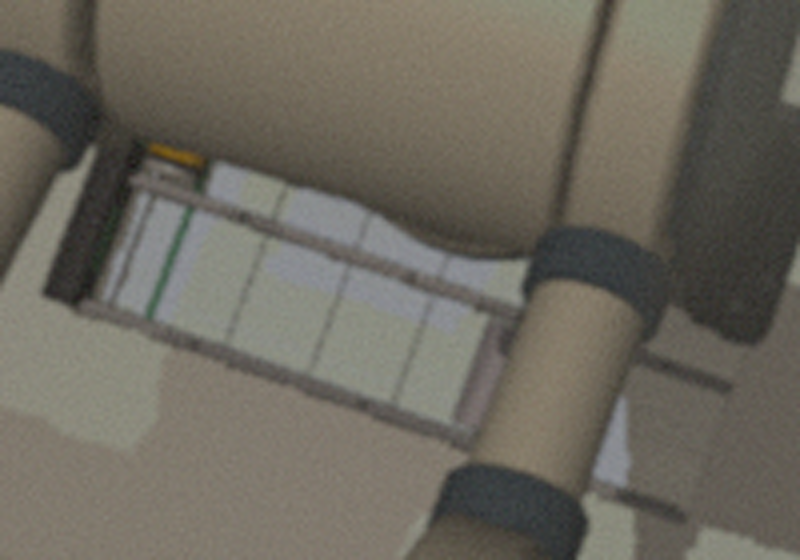

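The cell is in the seat against the stop, at (545,206) in the wrist view, and the slug hasn't moved. I'll return the pusher to the place it stood in.

Request:
servo_tool(
  rows=[
    [[0,0,0],[-1,-4,0],-1],
    [[0,0,0],[-2.2,-8.5,0],-1],
    [[0,0,0],[-3.5,-13,0],-1],
    [[0,0,0],[-4.8,-17.5,0],-1],
    [[0,0,0],[-6,-22,0],-1],
    [[0,0,0],[-6.9,-25.3,-1],-1],
    [[0,0,0],[-7.1,-26.2,-3],-1],
    [[0,0,0],[-7.1,-26.2,-5.5],-1],
    [[0,0,0],[-7.1,-26.2,-7.5],-1],
    [[0,0,0],[-7.1,-26.2,-8.5],-1],
    [[0,0,0],[-7.1,-26.2,-9],-1],
    [[0,0,0],[-7.1,-26.2,-9],-1],
  ],
)

```text
time_s: 15.5
tool_pos: [0.455, -0.3611, 0.0731]
tcp_rot: [2.568, 1.81, 0.0]
wrist_force: [0.1, 0.2, -0.5]
grip_width: 0.0138
```

```bash
python3 - <<'E'
from h import *
s=env.sense();im=env.read_camera('scene');crop(im,395,215,475,340,5,'pics/s9.png');print(s['tool_pos'],s['tcp_rot'],s['wrist_force'])
E
```

```text
[ 0.45495887 -0.36106547  0.0730607 ] [2.56755849e+00 1.80986478e+00 1.19195138e-04] [ 0.07367586  0.15582961 -0.54126549]
```

View pics/s9.png

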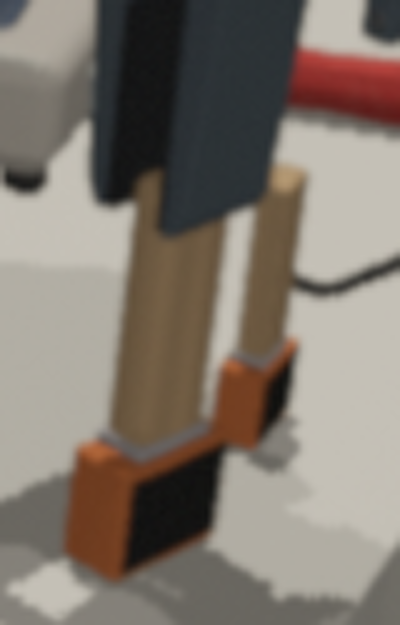

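Request:
servo_tool(
  rows=[
    [[0,0,0],[0,0,-0.1],-1],
    [[0,0,0],[0,0,-0.2],-1],
    [[0,0,0],[0,0,-0.2],-1],
    [[0,0,0],[0,0,-0.2],-1],
  ],
)

```text
time_s: 16.05
tool_pos: [0.4547, -0.3612, 0.0709]
tcp_rot: [2.568, 1.809, -0.0]
wrist_force: [0.5, -0.1, -1.2]
grip_width: 0.0137
```

Request:
servo_tool(
  rows=[
    [[0,0,0],[0,0,0],-0.4],
    [[0,0,0],[0,0,0],0],
    [[0,0,0],[0,0,0],0.5],
    [[0,0,0],[0,0,0],1],
    [[0,0,0],[0,0,0],1],
    [[0,0,0],[0,0,0],1],
    [[0,0,0],[0,0,0],1],
    [[0,0,0],[0,0,0],1],
    [[0,0,0],[0,0,2],1],
    [[0,0,0],[0,0,6],1],
    [[0,0,0],[0,0,11],1],
    [[0,0,0],[0,0,14],1],
  ],
)

```text
time_s: 17.55
tool_pos: [0.4552, -0.3616, 0.2133]
tcp_rot: [2.566, 1.808, 0.001]
wrist_force: [-0.2, -0.4, -1.2]
grip_width: 0.0912
```

Request:
servo_tool(
  rows=[
    [[0,0,0],[-3,5,3],1],
    [[0,0,0],[-6,10,6],1],
    [[0,0,0],[-8,14,6],1],
    [[0,0,0],[-8,14,6],1],
    [[0,0,0],[-8,14,6],1],
    [[0,0,0],[-8,14,6],1],
  ],
)

```text
time_s: 18.3
tool_pos: [0.3751, -0.2218, 0.2706]
tcp_rot: [-2.568, -1.809, 0.0]
wrist_force: [-0.7, 0.6, -0.3]
grip_width: 0.0912
```

```bash
python3 - <<'E'
from h import *
s=env.sense();im=env.read_camera('scene');cv2.imwrite('pics/s10.png',im[:,:,::-1])
im=env.read_camera('top');crop(im,115,185,315,325,4,'pics/t10.png');crop(im,390,215,450,310,6,'pics/t10p.png')
s=env.sense();im=env.read_camera('wrist');cv2.imwrite('pics/w10.png',im[:,:,::-1]);np.save('s10.npy',s,allow_pickle=True)
print(s['time_s'],s['tool_pos'],s['grip_width'])
E
```

```text
18.4 [ 0.37492703 -0.22172113  0.27045881] 0.09154531011868257
```

View pics/s10.png

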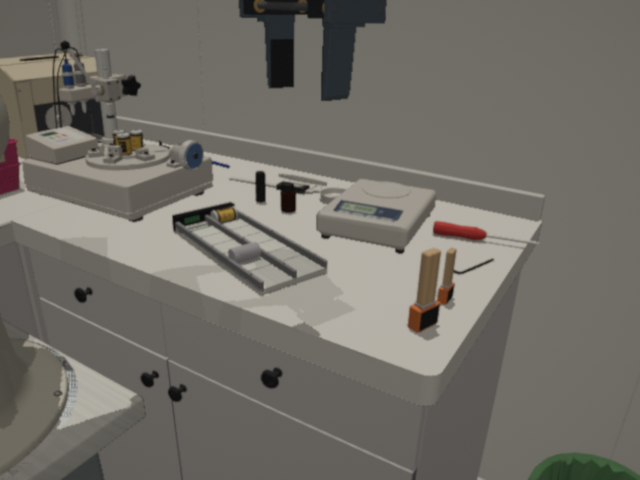

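View pics/t10.png

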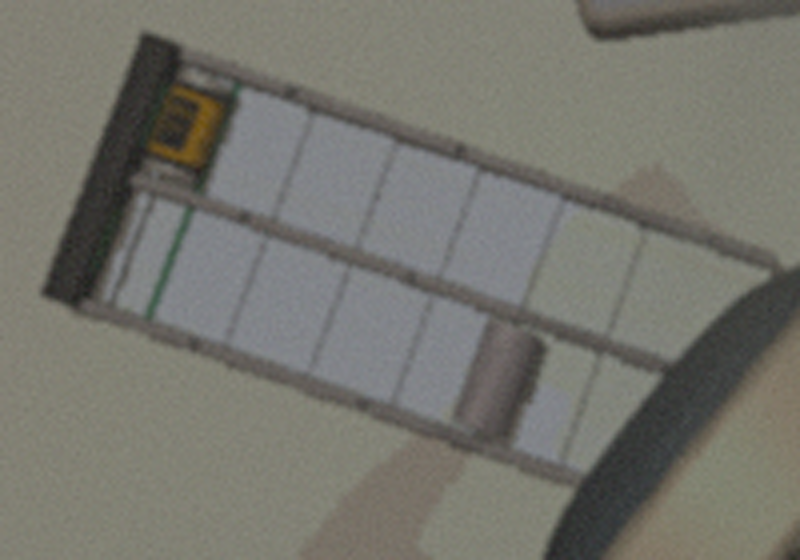

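View pics/w10.png

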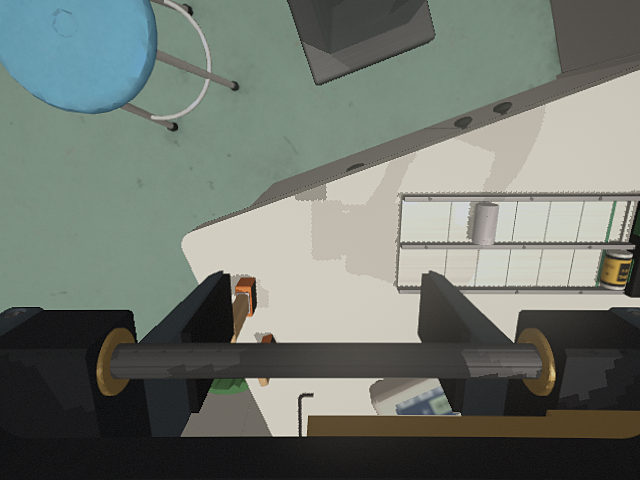

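```bash
python3 - <<'E'
from h import *
T=cam('top');a=np.radians(-19.8);x=np.array([np.cos(a),np.sin(a)]);y=np.array([-np.sin(a),np.cos(a)]);c=np.array([.5064,-.013])
t=lambda p:[(np.array(p)+.5)/4-.5+np.array((115,185))]
for n,p,z in (('cell',(186,128),.026),('cell end a',(213,75),.02),('cell end b',(172,178),.02),('slug',(500,378),.03),('stop top face edge',(170,120),.032)):
    Q=plane(T,t(p),z)[0,:2]-c; print(n,Q@x*1e3,Q@y*1e3)
E
```

```text
cell 28.44862461077307 120.22145126301997
cell end a 55.30906593965289 119.3870466037778
cell end b 5.638856933745911 119.7793581741533
slug -28.906739880902997 -50.89892085729259
stop top face edge 29.059465441753833 126.34172895676771
```

View pics/t10p.png

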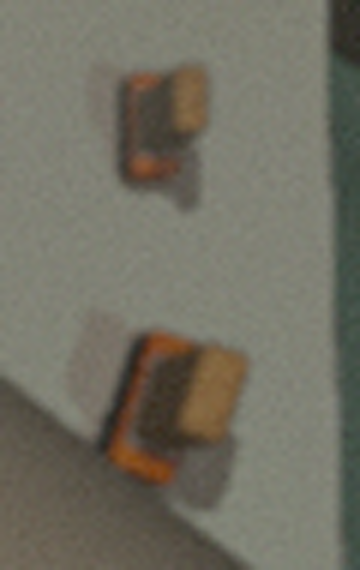

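The cell measures track y about 119.5 mm, square in the seat. The pusher stands upright and free, and the slug hasn't moved.

```bash
python3 -c "
from station import env
print(env.close_job())"
```

```text
the job is handed in; nothing more can be done
None
```

I carried out the whole task and handed the job in at about 18.4 s of robot time, against the 54 s limit. The hand-in reported no verdict.

I gripped the larger pusher by its handle and lowered the blade into the lane behind the cell. I rolled the cell along at about 5 cm/s until it dropped into the seat by the black stop. Then I stood the pusher back within a few millimetres of where it had been, let go and moved the arm clear.

Last checks, from the camera images:
- **Cell:** its middle is at track y of about 119–120 mm (the seat is at 118 mm), and its two ends agree to within 1 mm, so it lies square across the lane. This is good to about 2–3 mm, because the top and wrist views disagreed by that much on where the track lies.
- **Slug:** at the same pixels as at the start.
- **Pusher:** upright on the worktop and well off the track. I judged this by eye in the scene and top pictures.
- **Gripper:** fully open and touching nothing.

No check failed.

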